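# Hang a welded model on the paint line behind the anti-jump lip

## Robot

A 6-joint arm with a two-finger parallel gripper is mounted at the origin on the work surface. World frame = base frame: x ahead of the robot, y to its left, z up, the work surface at z = 0. Lengths are in m, angles in rad, forces in N, time in s.
With the tool pointing down it reaches from about 0.375 to 0.925 m from the base axis. Payload 5.7 kg.
Tool frame: the origin (TCP) lies between the finger pads; the fingertips stand arm.tip_reach ahead of it and the grasp point (between the pads) lies 11 mm behind it (arm.tip_reach is the distance from the TCP to the fingertips, in m); z points along the fingers, y is the direction in which the jaws open and shut (so a half turn about z gives the same grasp; the last joint's range is limited). The gripper opens to 88 mm and grips with 3 to 60 N. Pads are 20 mm wide; open, the fingers measure 115 mm over their backs; the gripper's body (75 mm by 178 mm) begins 61 mm behind the grasp point.
Start: joints at [1.234, 0.359, 1.51, -0, 1.272, -0.115], TCP at [0.132, 0.585, 0.231] pointing down, gripper open.
Joint ranges: [-2.97, 2.97], [-1.01, 2.36], [0.21, 2.38], [-0.96, 4.11], [0.2, 2.71], [-2.98, 2.98]. Speed limits (rad/s): [2.39, 2.39, 3.14, 3.14, 3.14, 3.14].

## Interface

Orientations are given as [roll, pitch, yaw] about the fixed x, y, z axes, in that order (R = Rz(yaw) Ry(pitch) Rx(roll)).
In Python, from plant import arm gives the robot as it stands. The module is installed in compiled form; this text tells all that it offers.
- The arm moves only by the tool arm_command, never from a script. Its argument "series" is a list of rows, each an object with "hand": the gripper command: -1 is shut, 1 is fully open, values between are in proportion; "travel": the shift along the world's x, y, z as a fraction of full scale, a list of three; "yaw": the turn about the world's z as a fraction of full scale. In form: [{"hand": hand, "travel": [x, y, z], "yaw": yaw}, ...]. A call has 1 to 20 rows; each row shifts and turns the commanded pose from where the row before left it; what a row does not reach is not made up. Full scale, the value 1, is 20 mm for a shift and 8 degrees for a turn. A row lasts 1/10 s, in which the tool goes at most 50 mm and 8.59 degrees, less where a joint would pass 70% of its speed; a pose out of reach is approached as far as the arm can. A call with a number of a shift or a turn outside -1 to 1 is refused whole. A call with a gripper value outside its range is refused whole. The fingers move at their own pace and stop on an object; "newtons" is the grip in N (left out, the last holds). Time passes only in rows, so rows that do not move let the fingers close. It gives the time, the measured TCP pose, the force and the opening at its end, in the units of the state.
- arm.get_obs(): the state, without advancing time (a new reading comes with each control period).
- arm.snapshot(name): name is "side" or "top"; returns (picture, depth): 400x640x3 uint8, red, green, blue; 400x640 float32, m along the optical axis (not along the pixel's ray), 0 where there is no reading.
- arm.get_calibration(name): a dict with "fx", "fy", "cx", "cy" (pixels), "pose" (4x4, takes a point from camera to world coordinates). Camera axes: x right, y down, z forward; pixel columns grow to the right and rows downward; lengths in m; the calibration is good to about 2 mm. A picture is of the moment at which its call begins. get_calibration takes no time and is no camera call.
- arm.sign_off(): hands the job in, once; it reports no verdict.
The state is a dict: "t": time; "q": joint angles; "dq": joint speeds; "joint_torque": joint torques, N m; "eef_pos": TCP position; "orientation": TCP orientation; "contact_force": force on the tool from outside, world axes, zero at the start; "wrist_torque": the same for the moment, N m; "grip_width": finger opening in m.
Only numpy, scipy, OpenCV 4.12 (cv2) and the standard library are available. Lean on these libraries where they do the work, as an engineer would, in place of code of your own. Each camera call takes 0.05 s, during which the arm holds its last target.

## Task

Hang the bare steel tracked model on the paint line: take it by the red tab of its hanger, lift the hook over the rail's lip between the two yellow bands, lower it slowly and lightly onto the carrier bar and feel along until the hook drops fully home in the empty pocket, then let go. Work gently: never push the model or its hook against the line with more than about 40 N (4 kg), and do not knock the line or the parts hung on it with the hand. Leave everything else on the bench where it is.

Things in the scene. Friction and masses are not known exactly. Their poses are not given: they have to be found in the camera images.
- tab (a point): Middle (half-way up) of the red grip tab on top of the model's hanger, to be pinched along y: 26 mm along x, 10 mm thick along y, 36 mm high. x runs along the model's tracks, y across them, z up. The model stands on the bench, its underside 175 mm below this point; it is balanced under the tab.
- model: The bare steel tracked model with its steel C-hook hanger; origin at the centre of its underside, axes as tab. Tracks 108 mm (x) by 70 mm (y), body 50 mm high, with hanger 193 mm; 0.3 to 0.6 kg.
- nose (a point): Middle of the flat underside of the hook's nose, 53 mm straight below tab, same axes. Nose 9 mm along x, 10 mm along y, hanging 26 mm down from the hook's crown. Shank on the -x side; the gap between nose and shank, which takes the lip, is 12 mm: from x = -4.5 to -16.5 mm. All hanger bars are 10 mm wide along y.
- arm (a point): Middle of the top of the hanger's lower arm, 54 mm below nose, same axes. The shank (x = -24.5 to -16.5 mm) turns back here to under the nose, so this arm passes beneath the rail as the nose passes over the lip.
- line: Bench paint line, fixed: blue lipped channel 600 mm long, ends closed, on two grey posts at y = -285 and +285 mm. Origin on the bench under the middle of the loading zone; x across (away from the robot), y along the channel, z up. Drip tray below, 150 x 420 mm, 14 mm high. Green gearbox at y = +333 mm, 243 mm high, motor on its +x side. It is rigid: a push or knock over 40 N is too hard, so touch down slowly (10 mm/s).
- zone (a point): Middle of the loading zone, over the channel's centre line, at lip-top height: 220 mm above line's origin, same axes. The channel's two walls (lips) are 6 mm thick, at x = -15 to -9 mm (the lip to hook over, nearest the robot) and +9 to +15 mm, tops rounded; channel underside 36 mm below this point. Yellow bands on the lips at y = -60 and +60 mm.
- bar_top (a point): Point on the channel's centre line at the height of the carrier bar's top, 12 mm below zone, same axes. The steel bar in the channel is stopped and braked. Its one empty pocket: 14 mm wide along y, 2 mm bevelled edges, 8 mm deep. Its place is NOT measured: the pocket's middle is anywhere from y = -40 to +40 mm of this point; it shows only from above, or is found by feel.
- seat_level (a point): Point on the channel's centre line at the height of the pocket's floor, 20 mm below zone (not where the pocket is: see bar_top). A hung model faces as the line does: its x along the line's x, shank outside the near lip, nose in the pocket. Painted sprockets hang on like hooks in the next pockets, 170 mm either side of the empty one.
- paint_can: Bystander: green paint can, 80 mm across, 110 mm high; origin at the centre of its underside. It stands where the model could have stood.
- bike: Bystander: little scrap-metal motorbike on a dark wooden plinth 85 x 170 mm, about 95 mm high in all; origin at the centre of its underside.
- hammer: Bystander: hammer with a wooden handle, about 250 mm long, lying flat on the bench.
- wire_brush: Bystander: flat brush with a wooden handle, about 200 mm long, lying flat on the bench.
- bolt_jar: Bystander: glass jar with yellow lid, 64 mm across, 85 mm high; origin at the centre of its underside.

How it is judged:
On the way, in this order (a step that is already met when the one before it is completed fails the run):
1. the hook's nose is lifted to the height of the lip (z of nose in the frame of line above 0.214 m), for 0.05 s.
2. the nose is over or behind the lip, inside the channel, between the yellow bands (x of nose in the frame of line between -0.009 and 0.009 m and y of nose in the frame of line between -0.06 and 0.06 m and z of nose in the frame of line above 0.195 m), for 0.05 s.
At the end, for the whole second after the job is handed in: The nose of the model's hook rests on the pocket floor (its underside within 3 mm of it, 200 mm above the bench) behind the lip and between the yellow bands, the hanger upright within 0.15 rad and square to the rail within 0.25 rad, hanging still, released (x of nose in the frame of line between -0.009 and 0.009 m and y of nose in the frame of line between -0.06 and 0.06 m and z of nose in the frame of line between 0.196 and 0.203 m and angle between nose's own z axis and vertical below 0.15 rad and angle between the x axis of nose and the x axis of line, either way round below 0.25 rad and linear speed of model below 0.02 m/s and angular speed of model below 0.2 rad/s); the robot touches nothing.
It fails at once if the model or its hook is pushed against the line (or what hangs on it) with more than 40 N (contact force between model and line above 40 N).
It fails at once if the hand or arm pushes the line or the parts hung on it with more than 8 N (contact force between any of the fingers, the arm and line above 8 N).
It fails at once if a bystander is shifted by more than 25 mm (distance of any of paint_can, bike, hammer, wire_brush, bolt_jar from where it was at the start of the episode above 0.025 m).
It also fails if it takes over 67 s, if anything falls off the work surface, if the arm or the gripper's body presses on something with over 40 N, if the wrist force passes 120 N, or if a joint passes its speed limit or range.

## Working session

There is one attempt and no reset: what is moved stays moved. The work goes in short steps, Python scripts to look and compute and a tool call to move; the robot and the scene stay as the last step left them, time stands still between calls to the robot, and variables do not carry over. Pictures are saved under pics/ and viewed, and the job is handed in when it is done.

Besides the shell and the picture viewer there is one more tool, called after "Emit:" in YAML: its name, and indented under it one key for each argument. arm_command: Moves the arm, as the interface text tells. Its arguments: {"type":"object","properties":{"series":{"type":"array","items":{"type":"object","properties":{"hand":{"type":"number"},"travel":{"type":"array","items":{"type":"number"}},"yaw":{"type":"number"}}}},"newtons":{"type":"number"}},"required":["series"]}

```bash
mkdir -p pics
cat > h.py <<'E'
import numpy as np, cv2
from plant import arm
def snap(n,tag):
    rgb,d=arm.snapshot(n); np.savez(f'pics/{tag}.npz',rgb=rgb,d=d)
    cv2.imwrite(f'pics/{tag}.png',rgb[:,:,::-1]); return rgb,d
def world(n,d):
    c=arm.get_calibration(n); v,u=np.mgrid[:d.shape[0],:d.shape[1]]
    P=np.stack([(u-c['cx'])/c['fx']*d,(v-c['cy'])/c['fy']*d,d,np.ones_like(d)],-1)
    return (P@np.array(c['pose']).T)[...,:3]
E
python3 - <<'E'
from h import *
for n in('top','side'):
    snap(n,n+'0'); c=arm.get_calibration(n); print(n,c['fx'],c['cx'],c['cy'],np.round(c['pose'],3).tolist())
o=arm.get_obs(); print({k:np.round(v,3).tolist() for k,v in o.items()}, arm.tip_reach)
E
```

```text
top 476.61602412724477 318.706865013288 191.404514298067 [[-0.0, -0.999, 0.054, 0.393], [-1.0, -0.001, -0.017, 0.013], [0.017, -0.054, -0.998, 1.879], [0.0, 0.0, 0.0, 1.0]]
side 444.57744297351377 318.07355593415133 199.2852388914135 [[0.819, -0.331, 0.469, -0.133], [-0.574, -0.494, 0.653, -0.856], [0.016, -0.804, -0.594, 0.93], [0.0, 0.0, 0.0, 1.0]]
{'t': 0.1, 'q': [1.234, 0.359, 1.511, 0.0, 1.273, -0.115], 'dq': [-0.0, -0.002, -0.004, 0.002, 0.0, -0.001], 'joint_torque': [0.0, -51.636, -27.141, 0.068, 0.028, -0.0], 'eef_pos': [0.132, 0.585, 0.23], 'orientation': [-3.14, -0.0, 2.92], 'contact_force': [-0.457, -0.288, -0.379], 'wrist_torque': [0.001, -0.022, -0.007], 'grip_width': 0.088} 0.008
```

View pics/top0.png

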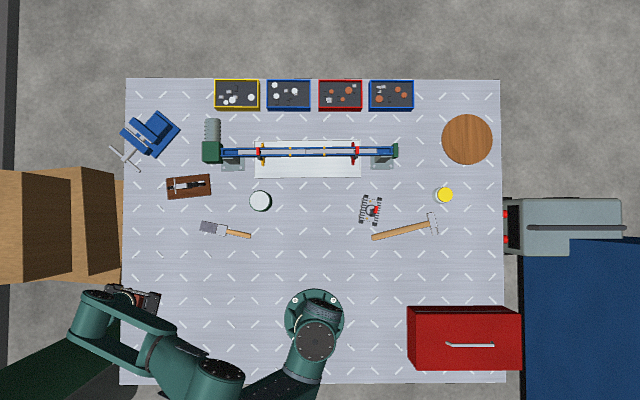

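View pics/side0.png

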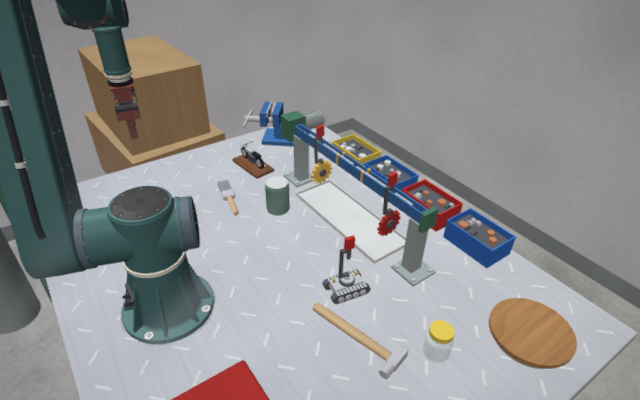

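Run:
```python
from h import *
Z=np.load('pics/top0.npz');rgb,d=Z['rgb'],Z['d'];W=world('top',d)
S=np.load('pics/side0.npz');srgb,sd=S['rgb'],S['d'];SW=world('side',sd)
a=cv2.resize(rgb[130:180,200:410,::-1],None,fx=3.8,fy=3.8,interpolation=cv2.INTER_NEAREST)
b=cv2.resize(rgb[185:235,340:400,::-1],None,fx=6,fy=6,interpolation=cv2.INTER_NEAREST)
c=cv2.resize(srgb[225:310,310:385,::-1],None,fx=4,fy=4,interpolation=cv2.INTER_NEAREST)
H=max(b.shape[0],c.shape[0]);pad=lambda i:cv2.copyMakeBorder(i,0,H-i.shape[0],0,5,cv2.BORDER_CONSTANT)
cv2.imwrite('pics/line_z.png',a);cv2.imwrite('pics/mod_z.png',np.hstack([pad(b),pad(c)]))
for nm,im,w in(('top',rgb,W),('side',srgb,SW)):
    hsv=cv2.cvtColor(im,cv2.COLOR_RGB2HSV)
    for col,m in(('red',((hsv[...,0]<6)|(hsv[...,0]>174))&(hsv[...,1]>170)&(hsv[...,2]>70)),('yel',(abs(hsv[...,0]-25.)<6)&(hsv[...,1]>140)&(hsv[...,2]>100)),('blue',(abs(hsv[...,0]-110.)<10)&(hsv[...,1]>130))):
        n,l,st,ce=cv2.connectedComponentsWithStats(m.astype(np.uint8),connectivity=8)
        for i in range(1,n):
            if st[i,4]<4: continue
            p=w[l==i]; 
            if np.median(p[:,2])<-0.1: continue
            print(nm,col,st[i].tolist(),np.round(np.median(p,0),4),'min',np.round(p.min(0),3),'max',np.round(p.max(0),3))
```

```text
top red [319, 80, 43, 31, 209] [ 0.8152 -0.1072  0.0633] min [ 0.393 -0.183  0.013] max [0.923 0.013 1.879]
top red [319, 97, 1, 4, 4] [ 0.8528 -0.0201  0.0495] min [ 0.847 -0.02   0.041] max [ 0.858 -0.02   0.057]
top red [352, 142, 2, 5, 8] [ 0.6646 -0.1445  0.1184] min [ 0.656 -0.147  0.107] max [ 0.674 -0.142  0.135]
top red [256, 147, 4, 8, 27] [0.6201 0.1913 0.2672] min [0.393 0.013 0.244] max [0.631 0.198 1.879]
top red [355, 146, 4, 8, 26] [ 0.6224 -0.1454  0.2678] min [ 0.61  -0.149  0.248] max [ 0.635 -0.14   0.277]
top red [352, 157, 3, 8, 14] [ 0.603  -0.1437  0.1132] min [ 0.592 -0.148  0.097] max [ 0.615 -0.141  0.126]
top red [373, 206, 5, 7, 26] [ 0.4196 -0.2171  0.1913] min [ 0.411 -0.223  0.162] max [ 0.432 -0.212  0.2  ]
top red [407, 307, 116, 64, 6170] [-0.0458 -0.5328  0.1686] min [-0.433 -1.131 -0.725] max [0.393 0.013 1.879]
top yel [214, 79, 45, 29, 249] [0.8545 0.2903 0.0669] min [0.393 0.013 0.047] max [0.925 0.384 1.879]
top yel [261, 143, 3, 4, 7] [0.6616 0.1927 0.1149] min [0.654 0.19  0.093] max [0.667 0.197 0.129]
top yel [289, 147, 2, 2, 4] [0.6354 0.
[... 3134 characters left out ...]
-0.133 -0.856  0.002] max [0.757 0.702 0.93 ]
side blue [295, 124, 20, 22, 238] [0.6114 0.2835 0.2082] min [-0.133 -0.856  0.184] max [0.65 0.33 0.93]
side blue [317, 141, 18, 21, 104] [0.612  0.1281 0.2073] min [0.606 0.096 0.187] max [0.615 0.191 0.223]
side blue [323, 140, 19, 13, 38] [0.6353 0.1406 0.2161] min [0.633 0.095 0.209] max [0.64  0.193 0.221]
side blue [339, 154, 89, 68, 1291] [ 0.6381 -0.002   0.2001] min [-0.133 -0.856  0.04 ] max [0.93  0.185 0.93 ]
side blue [363, 173, 22, 24, 211] [ 0.6143 -0.0884  0.204 ] min [-0.133 -0.856  0.186] max [ 0.619 -0.04   0.93 ]
side blue [444, 209, 72, 58, 1627] [ 0.8195 -0.3216  0.0495] min [-0.133 -0.856 -0.001] max [ 0.93  -0.187  0.93 ]
```

View pics/line_z.png

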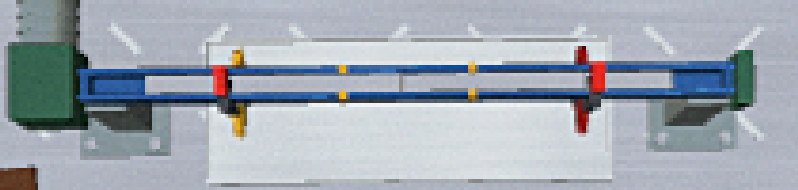

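View pics/mod_z.png

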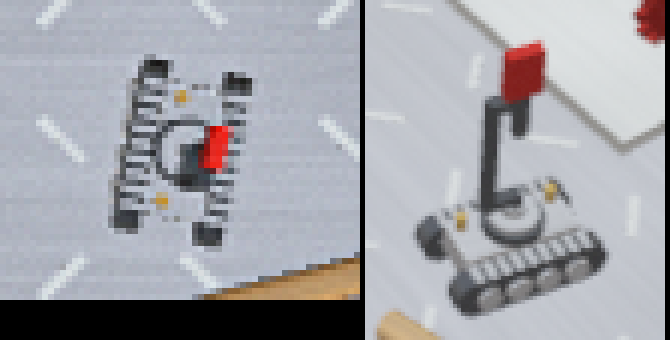

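Run:
```python
from h import *
from scipy.optimize import least_squares
D={n:np.load(f'pics/{n}0.npz') for n in('top','side')}
W={n:world(n,D[n]['d']) for n in D}
for n in D:
    w=W[n];m=(abs(w[...,0]-.42)<.1)&(abs(w[...,1]+.21)<.085)&(w[...,2]>.018)&(w[...,2]<.06)
    nn,l,st,ce=cv2.connectedComponentsWithStats(m.astype(np.uint8));i=1+st[1:,4].argmax();p=w[l==i]
    print(n,'model rect',cv2.minAreaRect((p[:,:2]*1000).astype(np.float32)),p[:,2].max())
# tab: fit box silhouette via red mask in both images
def mask(im):
    h=cv2.cvtColor(im,cv2.COLOR_RGB2HSV);return (((h[...,0]<8)|(h[...,0]>172))&(h[...,1]>130)&(h[...,2]>50)).astype(np.uint8)
C={n:arm.get_calibration(n) for n in D}
def proj(n,P):
    T=np.linalg.inv(np.array(C[n]['pose']));q=P@T[:3,:3].T+T[:3,3]
    return np.stack([C[n]['fx']*q[:,0]/q[:,2]+C[n]['cx'],C[n]['fy']*q[:,1]/q[:,2]+C[n]['cy']],1)
box=np.array([[x,y,z] for x in(-.013,.013) for y in(-.005,.005) for z in(-.018,.018)])
def cen(n,c,yaw):
    R=np.array([[np.cos(yaw),-np.sin(yaw),0],[np.sin(yaw),np.cos(yaw),0],[0,0,1]])
    h=cv2.convexHull(proj(n,box@R.T+c).astype(np.float32));M=cv2.moments(h);return np.array([M['m10'],M['m01']])/M['m00'],M['m00']
def fit(wins,yaw,z):
    obs={}
    for n,(u,v,w,h) in wins.items():
        mm=np.zeros((400,640),np.uint8);mm[v-3:v+h+3,u-3:u+w+3]=mask(D[n]['rgb'])[v-3:v+h+3,u-3:u+w+3]
        ys,xs=np.nonzero(mm);obs[n]=(np.array([xs.mean(),ys.mean()]),len(xs))
    f=lambda c:np.concatenate([cen(n,np.array([c[0],c[1],z]),yaw)[0]-obs[n][0] for n in obs])
    for ns in (['top'],['side'],['top','side']):
        g=lambda c:np.concatenate([cen(n,np.array([c[0],c[1],z]),yaw)[0]-obs[n][0] for n in ns])
        r=least_squares(g,[.5,-.1],x_scale=.01,diff_step=1e-4);print(ns,np.round(r.x,4),np.round(r.fun,2),[ (obs[n][1],round(cen(n,np.r_[r.x,z],yaw)[1])) for n in ns])
print('model tab');fit({'top':(373,206,5,7),'side':(345,236,10,14)},-.2,.175)
print('sprA');fit({'top':(256,147,4,8),'side':(317,125,6,11)},.015,.253)
print('sprB');fit({'top':(355,146,4,8),'side':(389,172,8,14)},.015,.253)
# lips
w=W['top'];h=cv2.cvtColor(D['top']['rgb'],cv2.COLOR_RGB2HSV);bl=(abs(h[...,0]-110.)<12)&(h[...,1]>110)&(w[...,2]>.19)&(w[...,2]<.24)
for lo,hi in((.600,.6185),(.629,.65)):
    m=bl&(w[...,0]>lo)&(w[...,0]<hi)&(abs(w[...,1]-.025)<.2);p=w[m];k=np.polyfit(p[:,1]-.023,p[:,0],1);print('lip',len(p),k,np.median(p[:,2]))
w=W['top'];print('row',[ (u,D['top']['rgb'][151,u].tolist(),np.round(w[151,u],3).tolist()) for u in range(298,313)])
```

```text
top model rect ((421.2689514160156, -216.99169921875), (75.49934387207031, 110.95279693603516), 78.3589096069336) 0.0599803536281196
side model rect ((422.5036926269531, -223.00572204589844), (76.05706024169922, 111.93289947509766), 78.3708724975586) 0.05988173758481341
model tab
['top'] [ 0.4201 -0.219 ] [-0.  0.] [(28, 31)]
['side'] [ 0.4224 -0.2204] [-0.  0.] [(117, 144)]
['top', 'side'] [ 0.4216 -0.22  ] [ 0.27 -0.4  -0.34  0.04] [(28, 31), (117, 144)]
sprA
['top'] [0.6198 0.1943] [0. 0.] [(31, 35)]
['side'] [0.6219 0.193 ] [ 0. -0.] [(79, 94)]
['top', 'side'] [0.6209 0.1936] [ 0.21 -0.31 -0.36  0.01] [(31, 35), (79, 94)]
sprB
['top'] [ 0.6266 -0.1427] [ 0. -0.] [(37, 34)]
['side'] [ 0.6252 -0.1471] [0. 0.] [(105, 120)]
['top', 'side'] [ 0.6266 -0.1446] [ 0.54  0.01 -0.24 -0.59] [(37, 34), (105, 120)]
lip 193 [-0.010343    0.61161382] 0.21715890869650445
lip 142 [-0.01317502  0.63601425] 0.2191592439235348
row [(298, [174, 180, 193], [0.626, 0.057, 0.199]), (299, [180, 184, 196], [0.625, 0.053, 0.211]), (300, [178, 184, 196], [0.625, 0.05, 0.21]), (301, [181, 188, 196], [0.625, 0.046, 0.212]), (302, [179, 182, 192], [0.624, 0.043, 0.217]), (303, [181, 182, 195], [0.625, 0.039, 0.211]), (304, [182, 190, 203], [0.625, 0.036, 0.207]), (305, [137, 137, 138], [0.626, 0.032, 0.206]), (306, [170, 173, 185], [0.626, 0.029, 0.202]), (307, [182, 186, 196], [0.627, 0.025, 0.197]), (308, [178, 186, 196], [0.627, 0.022, 0.197]), (309, [178, 182, 195], [0.627, 0.018, 0.198]), (310, [174, 180, 190], [0.625, 0.014, 0.209]), (311, [179, 184, 194], [0.625, 0.011, 0.213]), (312, [176, 178, 191], [0.625, 0.007, 0.21])]
```

Emit:
arm_command:
  newtons: 40
  series:
    - {"hand":1,"travel":[1,-0.5,0.2],"yaw":0.13}
    - {"hand":1,"travel":[1,-1,0.2],"yaw":0}
    - {"hand":1,"travel":[1,-1,0.2],"yaw":0}
    - {"hand":1,"travel":[1,-1,0.2],"yaw":0}
    - {"hand":1,"travel":[1,-1,0.2],"yaw":0}
    - {"hand":1,"travel":[1,-1,0.2],"yaw":0}
    - {"hand":1,"travel":[1,-1,0],"yaw":0}
    - {"hand":1,"travel":[1,-1,0],"yaw":0}
    - {"hand":1,"travel":[1,-1,0],"yaw":0}
    - {"hand":1,"travel":[1,-1,0],"yaw":0}
    - {"hand":1,"travel":[1,-1,0],"yaw":0}
    - {"hand":1,"travel":[1,-1,0],"yaw":0}
    - {"hand":1,"travel":[1,-1,0],"yaw":0}
    - {"hand":1,"travel":[1,-1,0],"yaw":0}
    - {"hand":1,"travel":[0,-1,0],"yaw":0}
    - {"hand":1,"travel":[0,-1,0],"yaw":0}
    - {"hand":1,"travel":[0,-1,0],"yaw":0}
    - {"hand":1,"travel":[0,-1,0],"yaw":0}
    - {"hand":1,"travel":[0,-1,0],"yaw":0}
    - {"hand":1,"travel":[0,-1,0],"yaw":0}

```text
t: 2.1
eef_pos: [0.4116, 0.1944, 0.2543]
orientation: [-3.141, -0.001, 2.938]
contact_force: [-0.2, 0.5, -0.2]
grip_width: 0.0879
```

Emit:
arm_command:
  series:
    - {"hand":1,"travel":[0,-1,0],"yaw":0}
    - {"hand":1,"travel":[0,-1,0],"yaw":0}
    - {"hand":1,"travel":[0,-1,0],"yaw":0}
    - {"hand":1,"travel":[0,-1,0],"yaw":0}
    - {"hand":1,"travel":[0,-1,0],"yaw":0}
    - {"hand":1,"travel":[0,-1,0],"yaw":0}
    - {"hand":1,"travel":[0,-1,0],"yaw":0}
    - {"hand":1,"travel":[0,-1,0],"yaw":0}
    - {"hand":1,"travel":[0,-1,0],"yaw":0}
    - {"hand":1,"travel":[0,-1,0],"yaw":0}
    - {"hand":1,"travel":[0,-1,0],"yaw":0}
    - {"hand":1,"travel":[0,-1,0],"yaw":0}
    - {"hand":1,"travel":[0,-1,0],"yaw":0}
    - {"hand":1,"travel":[0,-1,0],"yaw":0}
    - {"hand":1,"travel":[0,-1,0],"yaw":0}
    - {"hand":1,"travel":[0,-1,0],"yaw":0}
    - {"hand":1,"travel":[0,-1,0],"yaw":0}
    - {"hand":1,"travel":[0.48,-1,0],"yaw":0}
    - {"hand":1,"travel":[0,-1,0],"yaw":0}
    - {"hand":1,"travel":[0,-1,0],"yaw":0}

```text
t: 4.1
eef_pos: [0.4223, -0.2059, 0.2545]
orientation: [3.142, 0.0, 2.938]
contact_force: [0.0, -0.2, 0.4]
grip_width: 0.0877
```

Emit:
arm_command:
  series:
    - {"hand":1,"travel":[0,-0.74,0],"yaw":0}
    - {"hand":1,"travel":[0,0,-0.5],"yaw":0}
    - {"hand":1,"travel":[0,0,-0.5],"yaw":0}
    - {"hand":1,"travel":[0,0,0],"yaw":0}

```text
t: 4.5
eef_pos: [0.4203, -0.2179, 0.2325]
orientation: [3.14, -0.004, 2.938]
contact_force: [-0.6, -0.7, 0.4]
grip_width: 0.0876
```

Run:
```python
from h import *
r,d=snap('side','side1')
cv2.imwrite('pics/s1z.png',cv2.resize(r[160:310,280:420,::-1],None,fx=4,fy=4,interpolation=cv2.INTER_CUBIC))
```

```text
(no output)
```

View pics/s1z.png

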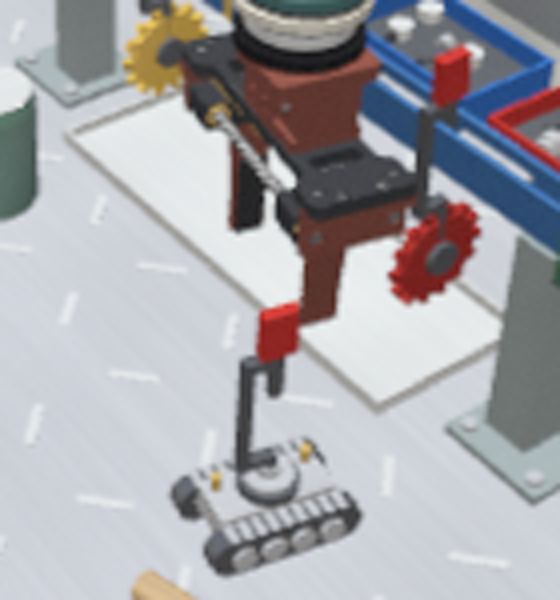

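Emit:
arm_command:
  series:
    - {"hand":1,"travel":[0,0,-0.6],"yaw":0}
    - {"hand":1,"travel":[0,0,-0.7],"yaw":0}
    - {"hand":1,"travel":[0,0,-0.7],"yaw":0}
    - {"hand":1,"travel":[0,0,-0.7],"yaw":0}
    - {"hand":1,"travel":[0,0,-0.6],"yaw":0}
    - {"hand":1,"travel":[0,0,0],"yaw":0}
    - {"hand":1,"travel":[0,0,0],"yaw":0}

```text
t: 5.25
eef_pos: [0.4215, -0.2191, 0.1685]
orientation: [3.141, -0.0, 2.938]
contact_force: [0.1, -1.0, 0.2]
grip_width: 0.0881
```

Emit:
arm_command:
  newtons: 15
  series:
    - {"hand":0,"travel":[0,-0.04,0],"yaw":0}
    - {"hand":-0.4,"travel":[0,0,0],"yaw":0}
    - {"hand":-0.6,"travel":[0,0,0],"yaw":0}
    - {"hand":-1,"travel":[0,0,0],"yaw":0}
    - {"hand":-1,"travel":[0,0,0],"yaw":0}
    - {"hand":-1,"travel":[0,0,0],"yaw":0}
    - {"hand":-1,"travel":[0,0,0],"yaw":0}
    - {"hand":-1,"travel":[0,0,0],"yaw":0}

```text
t: 6.05
eef_pos: [0.4216, -0.2203, 0.1686]
orientation: [-3.142, -0.0, 2.938]
contact_force: [0.6, 0.4, -1.5]
grip_width: 0.0272
```

Emit:
arm_command:
  newtons: 40
  series:
    - {"hand":-1,"travel":[0,0,0],"yaw":0}
    - {"hand":-1,"travel":[0,0,0],"yaw":0}
    - {"hand":-1,"travel":[0,0,0],"yaw":0}
    - {"hand":-1,"travel":[0,0,0],"yaw":0}

```text
t: 6.45
eef_pos: [0.4214, -0.22, 0.1684]
orientation: [3.141, -0.0, 2.938]
contact_force: [-0.1, 0.6, -1.8]
grip_width: 0.0097
```

Emit:
arm_command:
  series:
    - {"hand":-1,"travel":[0,0,0.2],"yaw":0}
    - {"hand":-1,"travel":[0,0,0.4],"yaw":0}
    - {"hand":-1,"travel":[0,0,0.6],"yaw":0}
    - {"hand":-1,"travel":[0,0,0.7],"yaw":0}
    - {"hand":-1,"travel":[0,0,0.7],"yaw":0}
    - {"hand":-1,"travel":[0,0,0.7],"yaw":0}
    - {"hand":-1,"travel":[0,0,0.7],"yaw":0}
    - {"hand":-1,"travel":[0,0,0.6],"yaw":0}
    - {"hand":-1,"travel":[0,0,0.5],"yaw":0}
    - {"hand":-1,"travel":[0,0,0.2],"yaw":0}
    - {"hand":-1,"travel":[0,0,0],"yaw":0}
    - {"hand":-1,"travel":[0,0,0],"yaw":0}

```text
t: 7.65
eef_pos: [0.4213, -0.2201, 0.2742]
orientation: [3.141, -0.001, 2.938]
contact_force: [-0.6, 1.5, -5.4]
grip_width: 0.0097
```

Emit:
arm_command:
  series:
    - {"hand":-1,"travel":[0,0.3,0],"yaw":0}
    - {"hand":-1,"travel":[0,0.6,0],"yaw":0.15}
    - {"hand":-1,"travel":[0.2,0.8,0],"yaw":0.2}
    - {"hand":-1,"travel":[0.3,0.8,0],"yaw":0.2}
    - {"hand":-1,"travel":[0.3,0.8,0],"yaw":0.2}
    - {"hand":-1,"travel":[0.4,0.8,0],"yaw":0.2}
    - {"hand":-1,"travel":[0.4,0.8,0],"yaw":0.2}
    - {"hand":-1,"travel":[0.4,0.8,0],"yaw":0.2}
    - {"hand":-1,"travel":[0.4,0.8,0],"yaw":0.2}
    - {"hand":-1,"travel":[0.4,0.8,0],"yaw":0.2}
    - {"hand":-1,"travel":[0.4,0.8,0],"yaw":0}
    - {"hand":-1,"travel":[0.4,0.8,0],"yaw":0}
    - {"hand":-1,"travel":[0.3,0.8,0],"yaw":0}
    - {"hand":-1,"travel":[0.2,0.8,0],"yaw":0}
    - {"hand":-1,"travel":[0,0.8,0],"yaw":0}
    - {"hand":-1,"travel":[0,0.6,0],"yaw":0}
    - {"hand":-1,"travel":[0,0.3,0],"yaw":0}
    - {"hand":-1,"travel":[0,0,0],"yaw":0}
    - {"hand":-1,"travel":[0,0,0],"yaw":0}
    - {"hand":-1,"travel":[0,0,0],"yaw":0}

```text
t: 9.65
eef_pos: [0.5036, 0.0231, 0.2746]
orientation: [-3.141, 0.0, -3.101]
contact_force: [-0.0, 0.2, -4.6]
grip_width: 0.0099
```

Run:
```python
from h import *
r,d=snap('side','side2')
cv2.imwrite('pics/s2z.png',cv2.resize(r[80:260,240:440,::-1],None,fx=3.3,fy=3.3,interpolation=cv2.INTER_CUBIC))
w=world('side',d)
o=arm.get_obs();x,y,z=o['eef_pos'];print(o['eef_pos'],o['orientation'])
m=(abs(w[...,0]-x)<.075)&(abs(w[...,1]-y)<.06)&(w[...,2]>.085)&(w[...,2]<.158)
p=w[m];print(len(p),cv2.minAreaRect((p[:,:2]*1000).astype(np.float32)))
# shank / nose dark px
m=(abs(w[...,0]-x)<.04)&(abs(w[...,1]-y)<.02)&(w[...,2]>.165)&(w[...,2]<.25)
for v in range(400):
    us=np.nonzero(m[v])[0]
    if len(us): print(v,us.min(),us.max(),np.round(w[v,us.min()],3),np.round(w[v,us.max()],3))
```

```text
[0.50360705 0.02308674 0.27464664] [-3.14120635e+00  3.76444129e-05 -3.10153644e+00]
744 ((505.570068359375, 18.33590316772461), (115.4832763671875, 82.04314422607422), 2.443098306655884)
166 322 323 [0.506 0.018 0.249] [0.509 0.017 0.249]
167 319 323 [0.501 0.025 0.244] [0.508 0.016 0.246]
168 315 323 [0.483 0.02  0.25 ] [0.508 0.015 0.243]
169 314 323 [0.48  0.021 0.247] [0.507 0.014 0.241]
170 314 323 [0.481 0.022 0.242] [0.509 0.016 0.236]
171 314 323 [0.48  0.02  0.241] [0.507 0.014 0.234]
172 314 323 [0.479 0.019 0.239] [0.509 0.016 0.229]
173 314 321 [0.481 0.022 0.232] [0.502 0.016 0.228]
174 314 317 [0.48  0.021 0.23 ] [0.487 0.015 0.231]
175 314 317 [0.481 0.022 0.225] [0.486 0.013 0.229]
176 314 317 [0.478 0.017 0.226] [0.486 0.014 0.225]
177 314 317 [0.482 0.023 0.217] [0.487 0.015 0.22 ]
178 314 317 [0.481 0.022 0.215] [0.487 0.015 0.217]
179 314 317 [0.481 0.021 0.212] [0.486 0.014 0.214]
180 314 317 [0.482 0.022 0.208] [0.487 0.015 0.21 ]
181 314 317 [0.482 0.023 0.204] [0.489 0.017 0.205]
182 314 317 [0.48  0.02  0.203] [0.487 0.015 0.203]
183 314 317 [0.482 0.023 0.197] [0.488 0.016 0.198]
184 314 317 [0.481 0.021 0.195] [0.488 0.016 0.195]
185 314 317 [0.479 0.018 0.193] [0.49  0.019 0.189]
186 314 317 [0.481 0.021 0.188] [0.488 0.016 0.188]
187 314 321 [0.48  0.02  0.185] [0.506 0.02  0.175]
188 314 322 [0.482 0.023 0.179] [0.507 0.016 0.173]
189 314 322 [0.481 0.02  0.177] [0.504 0.012 0.173]
190 314 322 [0.482 0.022 0.173] [0.506 0.014 0.167]
191 314 321 [0.481 0.021 0.17 ] [0.502 0.014 0.165]
192 314 317 [0.481 0.02  0.167] [0.489 0.016 0.166]
193 315 315 [0.481 0.015 0.166] [0.481 0.015 0.166]
```

View pics/s2z.png

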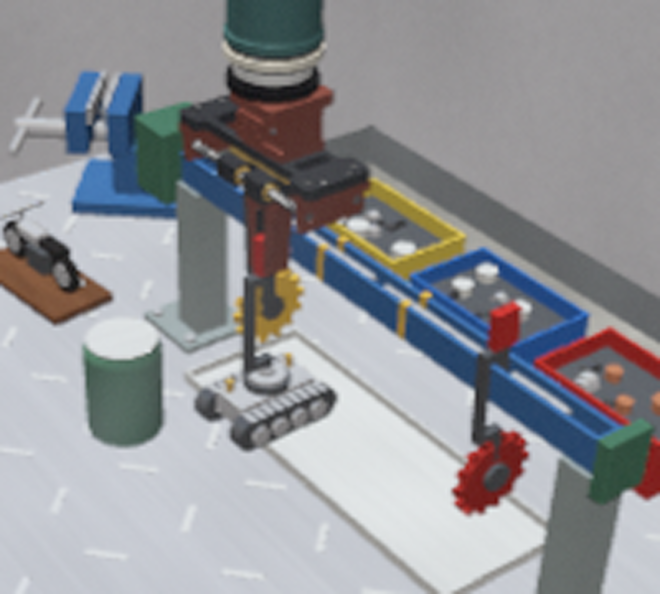

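Run:
```python
from h import *
for t in('side0','side2'):
    Z=np.load(f'pics/{t}.npz');w=world('side',Z['d']);h=cv2.cvtColor(Z['rgb'],cv2.COLOR_RGB2HSV)
    bl=(abs(h[...,0]-110.)<12)&(h[...,1]>110)
    m=bl&(w[...,2]>.188)&(w[...,2]<.212)&(w[...,0]>.6)&(w[...,0]<.625)&(abs(w[...,1]-.024)<.16);p=w[m]
    k=np.polyfit(p[:,1]-.024,p[:,0],1);print(t,'outer face',len(p),k,np.std(p[:,0]-np.polyval(k,p[:,1]-.024)))
    m=bl&(w[...,2]>.212)&(w[...,0]>.59)&(w[...,0]<.66)&(abs(w[...,1]-.024)<.16);p=w[m];print(' tops',np.percentile(p[:,2],[50,95]))
    for lo,hi in((.6,.6225),(.6285,.65)):
        q=p[(p[:,0]>lo)&(p[:,0]<hi)&(p[:,2]>.216)]; print('  lip top',len(q),np.polyfit(q[:,1]-.024,q[:,0],1))
    for y0 in(.1936,-.1446):
        m=(abs(w[...,1]-y0)<.012)&(w[...,2]>.14)&(w[...,2]<.24)&(w[...,0]>.585)&(w[...,0]<.64)&(h[...,2]<90)&~bl
        p=w[m];print('  spr dark',y0,len(p),np.round(np.percentile(p[:,0],[2,20,50,80,98]),4))
```

```text
side0 outer face 397 [-0.0099689  0.6130952] 0.0015139531390145292
 tops [0.21650899 0.22010368]
  lip top 88 [-0.01212961  0.61331302]
  lip top 90 [-0.02065889  0.63775152]
  spr dark 0.1936 92 [0.599  0.6016 0.6043 0.6155 0.6261]
  spr dark -0.1446 131 [0.602  0.6053 0.6079 0.616  0.6302]
side2 outer face 341 [-0.01334229  0.61297316] 0.0014565570065698539
 tops [0.21653027 0.22016269]
  lip top 71 [-0.01113705  0.61326771]
  lip top 75 [-0.01531711  0.63766332]
  spr dark 0.1936 27 [0.5991 0.601  0.6026 0.6039 0.6055]
  spr dark -0.1446 134 [0.6024 0.6057 0.6084 0.6154 0.6303]
```

Emit:
arm_command:
  series:
    - {"hand":-1,"travel":[0.3,0,0],"yaw":-0.2}
    - {"hand":-1,"travel":[0.5,0,0],"yaw":0}
    - {"hand":-1,"travel":[0.6,0,0],"yaw":0}
    - {"hand":-1,"travel":[0.6,0,0],"yaw":0}
    - {"hand":-1,"travel":[0.6,0,0],"yaw":0}
    - {"hand":-1,"travel":[0.6,0,0],"yaw":0}
    - {"hand":-1,"travel":[0.5,0,0],"yaw":0}
    - {"hand":-1,"travel":[0.4,0,0],"yaw":0}
    - {"hand":-1,"travel":[0.2,0,0],"yaw":0}
    - {"hand":-1,"travel":[0,0.02,0],"yaw":0}
    - {"hand":-1,"travel":[0,0,0],"yaw":0}
    - {"hand":-1,"travel":[0,0,0],"yaw":0}

```text
t: 10.9
eef_pos: [0.589, 0.0241, 0.2746]
orientation: [-3.142, -0.001, -3.129]
contact_force: [0.5, -0.2, -4.0]
grip_width: 0.0098
```

Run:
```python
from h import *
r,d=snap('side','side3')
cv2.imwrite('pics/s3z.png',cv2.resize(r[100:240,280:420,::-1],None,fx=4.2,fy=4.2,interpolation=cv2.INTER_CUBIC))
```

```text
(no output)
```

View pics/s3z.png

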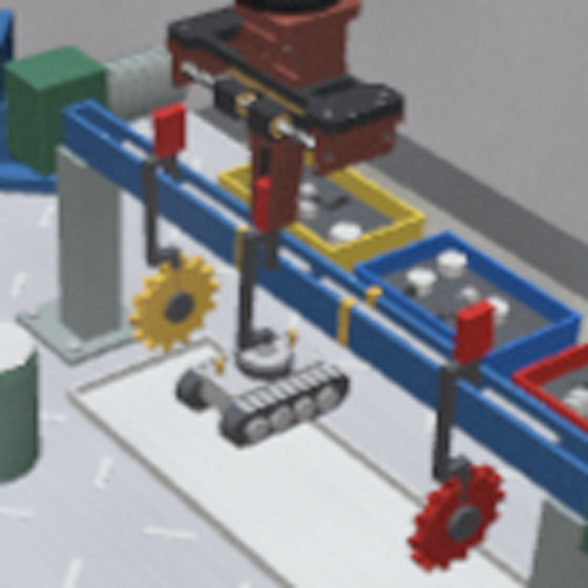

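Emit:
arm_command:
  series:
    - {"hand":-1,"travel":[0.1,0,0],"yaw":0}
    - {"hand":-1,"travel":[0.2,0,0],"yaw":0}
    - {"hand":-1,"travel":[0.2,0,0],"yaw":0}
    - {"hand":-1,"travel":[0.2,0,0],"yaw":0}
    - {"hand":-1,"travel":[0.2,0,0],"yaw":0}
    - {"hand":-1,"travel":[0.2,0,0],"yaw":0}
    - {"hand":-1,"travel":[0.2,0,0],"yaw":0}
    - {"hand":-1,"travel":[0.2,0,0],"yaw":0}
    - {"hand":-1,"travel":[0.15,0,0],"yaw":0}
    - {"hand":-1,"travel":[0.1,0,0],"yaw":0}
    - {"hand":-1,"travel":[0,0,0],"yaw":0}
    - {"hand":-1,"travel":[0,0,0],"yaw":0}

```text
t: 12.15
eef_pos: [0.6245, 0.0241, 0.2746]
orientation: [-3.141, -0.0, -3.129]
contact_force: [0.1, -0.3, -4.3]
grip_width: 0.0099
```

Run:
```python
from h import *
r,d=snap('side','side4')
cv2.imwrite('pics/s4z.png',cv2.resize(r[120:210,300:420,::-1],None,fx=6,fy=6,interpolation=cv2.INTER_CUBIC))
```

```text
(no output)
```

View pics/s4z.png

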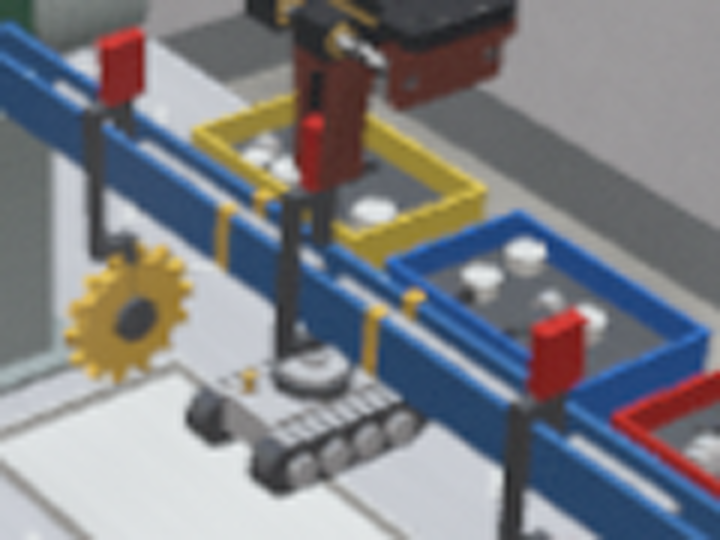

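Emit:
arm_command:
  series:
    - {"hand":-1,"travel":[-0.03,0,-0.05],"yaw":0}
    - {"hand":-1,"travel":[0,0,-0.05],"yaw":0}
    - {"hand":-1,"travel":[0,0,-0.05],"yaw":0}
    - {"hand":-1,"travel":[0,0,-0.05],"yaw":0}
    - {"hand":-1,"travel":[0,0,-0.05],"yaw":0}
    - {"hand":-1,"travel":[0,0,-0.05],"yaw":0}
    - {"hand":-1,"travel":[0,0,-0.05],"yaw":0}
    - {"hand":-1,"travel":[0,0,-0.05],"yaw":0}
    - {"hand":-1,"travel":[0,0,-0.05],"yaw":0}
    - {"hand":-1,"travel":[0,0,-0.05],"yaw":0}
    - {"hand":-1,"travel":[0,0,-0.05],"yaw":0}
    - {"hand":-1,"travel":[0,0,-0.05],"yaw":0}
    - {"hand":-1,"travel":[0,0,-0.05],"yaw":0}
    - {"hand":-1,"travel":[0,0,-0.05],"yaw":0}

```text
t: 13.6
eef_pos: [0.624, 0.0241, 0.2606]
orientation: [-3.142, 0.0, -3.129]
contact_force: [-0.1, 0.2, -5.9]
grip_width: 0.0098
```

Emit:
arm_command:
  series:
    - {"hand":-1,"travel":[0,0,-0.05],"yaw":0}
    - {"hand":-1,"travel":[0,0,-0.05],"yaw":0}
    - {"hand":-1,"travel":[0,0,-0.05],"yaw":0}
    - {"hand":-1,"travel":[0,0,-0.05],"yaw":0}
    - {"hand":-1,"travel":[0,0,-0.05],"yaw":0}
    - {"hand":-1,"travel":[0,0,-0.03],"yaw":0}
    - {"hand":-1,"travel":[0,0,-0.03],"yaw":0}

```text
t: 14.3
eef_pos: [0.624, 0.0241, 0.2544]
orientation: [-3.141, -0.0, -3.129]
contact_force: [-0.7, -0.4, -5.5]
grip_width: 0.0096
```

Emit:
arm_command:
  series:
    - {"hand":-1,"travel":[0,0,-0.04],"yaw":0}
    - {"hand":-1,"travel":[0,0,-0.04],"yaw":0}
    - {"hand":-1,"travel":[0,0,0],"yaw":0}

```text
t: 14.6
eef_pos: [0.6239, 0.0241, 0.2527]
orientation: [-3.141, -0.0, -3.129]
contact_force: [0.5, 0.7, -4.7]
grip_width: 0.0098
```

Emit:
arm_command:
  series:
    - {"hand":-1,"travel":[0,0,-0.04],"yaw":0}
    - {"hand":-1,"travel":[0,0,-0.04],"yaw":0}
    - {"hand":-1,"travel":[0,0,0],"yaw":0}

```text
t: 14.9
eef_pos: [0.6239, 0.0241, 0.2511]
orientation: [-3.142, -0.0, -3.129]
contact_force: [-0.2, -0.2, -6.1]
grip_width: 0.0096
```

Emit:
arm_command:
  series:
    - {"hand":-1,"travel":[0,0,-0.04],"yaw":0}
    - {"hand":-1,"travel":[0,0,-0.04],"yaw":0}
    - {"hand":-1,"travel":[0,0,0],"yaw":0}

```text
t: 15.2
eef_pos: [0.6239, 0.024, 0.2495]
orientation: [-3.141, -0.0, -3.129]
contact_force: [0.6, 0.3, -5.6]
grip_width: 0.0099
```

In the pocket (5 mm below bar height, no contact); on to the floor.

Emit:
arm_command:
  series:
    - {"hand":-1,"travel":[0,0,-0.04],"yaw":0}
    - {"hand":-1,"travel":[0,0,-0.04],"yaw":0}
    - {"hand":-1,"travel":[0,0,0],"yaw":0}

```text
t: 15.5
eef_pos: [0.6239, 0.0241, 0.2479]
orientation: [-3.141, -0.0, -3.129]
contact_force: [-0.2, -0.0, -5.1]
grip_width: 0.0095
```

Emit:
arm_command:
  series:
    - {"hand":-1,"travel":[0,0,-0.03],"yaw":0}
    - {"hand":-1,"travel":[0,0,-0.03],"yaw":0}
    - {"hand":-1,"travel":[0,0,0],"yaw":0}

```text
t: 15.8
eef_pos: [0.6239, 0.0241, 0.2467]
orientation: [-3.141, -0.0, -3.129]
contact_force: [0.4, -0.1, -4.5]
grip_width: 0.0099
```

Emit:
arm_command:
  series:
    - {"hand":-1,"travel":[0,0,-0.02],"yaw":0}
    - {"hand":-1,"travel":[0,0,-0.02],"yaw":0}
    - {"hand":-1,"travel":[0,0,0],"yaw":0}

```text
t: 16.1
eef_pos: [0.624, 0.0241, 0.2464]
orientation: [-3.141, 0.0, -3.129]
contact_force: [-0.4, 0.9, -1.7]
grip_width: 0.0098
```

Emit:
arm_command:
  series:
    - {"hand":-1,"travel":[0,0,-0.02],"yaw":0}
    - {"hand":-1,"travel":[0,0,0],"yaw":0}

```text
t: 16.3
eef_pos: [0.6241, 0.0241, 0.2463]
orientation: [-3.141, 0.001, -3.129]
contact_force: [-1.8, 0.5, 3.0]
grip_width: 0.0097
```

Run:
```python
from h import *
r,d=snap('side','side5')
cv2.imwrite('pics/s5z.png',cv2.resize(r[120:210,300:420,::-1],None,fx=6,fy=6,interpolation=cv2.INTER_CUBIC))
```

```text
(no output)
```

View pics/s5z.png

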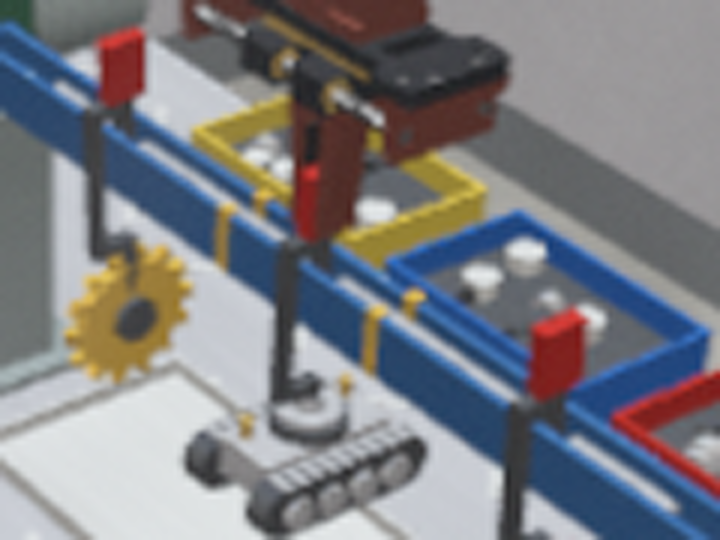

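Emit:
arm_command:
  newtons: 10
  series:
    - {"hand":-1,"travel":[0,0,0.02],"yaw":0}
    - {"hand":-1,"travel":[0,0,0],"yaw":0}
    - {"hand":-1,"travel":[0,0,0],"yaw":0}

```text
t: 16.65
eef_pos: [0.6242, 0.0241, 0.2463]
orientation: [-3.142, 0.0, -3.129]
contact_force: [-1.7, 0.1, 1.8]
grip_width: 0.01
```

Emit:
arm_command:
  series:
    - {"hand":-0.72,"travel":[0,0,0],"yaw":0}
    - {"hand":-0.68,"travel":[0,0,0],"yaw":0}
    - {"hand":-0.64,"travel":[0,0,0],"yaw":0}
    - {"hand":-0.6,"travel":[0,0,0],"yaw":0}
    - {"hand":-0.5,"travel":[0,0,0],"yaw":0}
    - {"hand":-0.4,"travel":[0,0,0],"yaw":0}
    - {"hand":-0.3,"travel":[0,0,0],"yaw":0}
    - {"hand":-0.3,"travel":[0,0,0],"yaw":0}
    - {"hand":-0.3,"travel":[0,0,0],"yaw":0}

```text
t: 17.55
eef_pos: [0.624, 0.0241, 0.246]
orientation: [-3.141, 0.0, -3.129]
contact_force: [0.2, -1.3, -0.0]
grip_width: 0.0306
```

Run:
```python
from h import *
r,d=snap('side','side6')
cv2.imwrite('pics/s6z.png',cv2.resize(r[120:210,300:420,::-1],None,fx=6,fy=6,interpolation=cv2.INTER_CUBIC))
```

```text
(no output)
```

View pics/s6z.png

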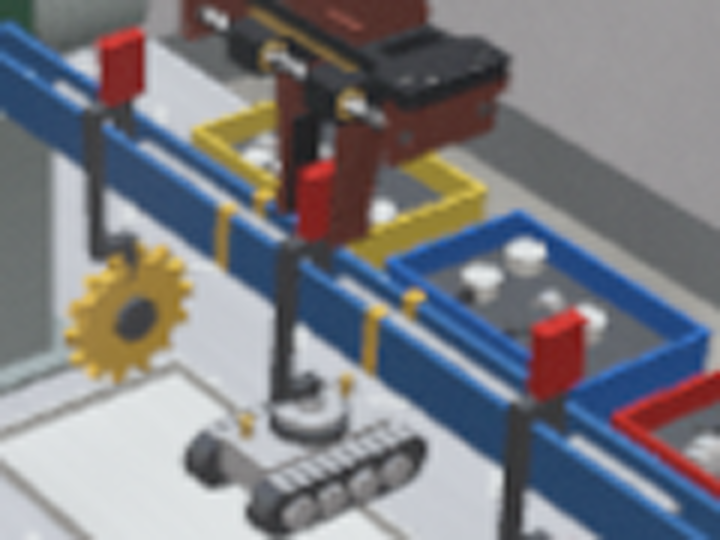

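Released and hanging. Now straight up, clear of everything.

Emit:
arm_command:
  series:
    - {"hand":-0.2,"travel":[0,0,0.1],"yaw":0}
    - {"hand":-0.2,"travel":[0,0,0.3],"yaw":0}
    - {"hand":-0.2,"travel":[0,0,0.5],"yaw":0}
    - {"hand":-0.2,"travel":[0,0,0.7],"yaw":0}
    - {"hand":-0.2,"travel":[0,0,0.8],"yaw":0}
    - {"hand":-0.2,"travel":[0,0,0.8],"yaw":0}
    - {"hand":-0.2,"travel":[0,0,0.8],"yaw":0}
    - {"hand":-0.2,"travel":[0,0,0.5],"yaw":0}
    - {"hand":-0.2,"travel":[-0.5,0,0],"yaw":0}
    - {"hand":-0.2,"travel":[-1,0,0],"yaw":0}
    - {"hand":-0.2,"travel":[-1,0,0],"yaw":0}
    - {"hand":-0.2,"travel":[-1,0,0],"yaw":0}
    - {"hand":-0.2,"travel":[-1,0,0],"yaw":0}
    - {"hand":-0.2,"travel":[-1,0,0],"yaw":0}
    - {"hand":-0.2,"travel":[-1,0,0],"yaw":0}
    - {"hand":-0.2,"travel":[-0.5,0,0],"yaw":0}
    - {"hand":-0.2,"travel":[0,0,0],"yaw":0}
    - {"hand":-0.2,"travel":[0,0,0],"yaw":0}
    - {"hand":-0.2,"travel":[0,0,0],"yaw":0}
    - {"hand":-0.2,"travel":[0,0,0],"yaw":0}

```text
t: 19.6
eef_pos: [0.4847, 0.024, 0.3359]
orientation: [-3.141, 0.0, -3.129]
contact_force: [-0.1, -0.7, 0.2]
grip_width: 0.035
```

Run:
```python
from h import *
r,d=snap('side','side7'); r2,d2=snap('top','top7')
z=cv2.resize(r[120:210,300:420,::-1],None,fx=4,fy=4,interpolation=cv2.INTER_CUBIC)
t=cv2.resize(r2[120:210,230:330+50,::-1],None,fx=3,fy=4,interpolation=cv2.INTER_CUBIC)
cv2.imwrite('pics/s7z.png',np.hstack([z[:, :350],t]))
w=world('side',d);h=cv2.cvtColor(r,cv2.COLOR_RGB2HSV)
m=(((h[...,0]<8)|(h[...,0]>172))&(h[...,1]>130)&(h[...,2]>50)&(w[...,2]>.225)&(w[...,2]<.29)&(abs(w[...,0]-.624)<.03)).astype(np.uint8)
n,l,st,ce=cv2.connectedComponentsWithStats(m)
for i in range(1,n):
    if st[i,4]>10:p=w[l==i];print(st[i],np.round(np.median(p,0),4),np.round(np.percentile(p[:,2],[3,97]),4))
m=(abs(w[...,1]-.02)<.012)&(w[...,2]>.14)&(w[...,2]<.215)&(w[...,0]>.585)&(w[...,0]<.611)&(h[...,2]<90)
p=w[m];print('shank dx/dz,dy/dz',np.polyfit(p[:,2],p[:,0],1)[0],np.polyfit(p[:,2],p[:,1],1)[0],len(p))
m=(abs(w[...,0]-.624)<.08)&(abs(w[...,1]-.02)<.05)&(w[...,2]>.083)&(w[...,2]<.135);p=w[m];print(cv2.minAreaRect((p[:,:2]*1000).astype(np.float32)))
print(arm.get_obs()['eef_pos'],arm.get_obs()['t'])
```

```text
[350 146   9  14  92] [0.6209 0.0177 0.2557] [0.2364 0.2703]
[388 172  10  15  98] [ 0.6219 -0.1516  0.2563] [0.2372 0.2716]
shank dx/dz,dy/dz -0.005456831410269748 0.04425375000087199 65
((623.9765625, 19.192157745361328), (114.85895538330078, 78.50177001953125), 0.2549870014190674)
[0.48449699 0.02406957 0.33584126] 19.7
```

View pics/s7z.png

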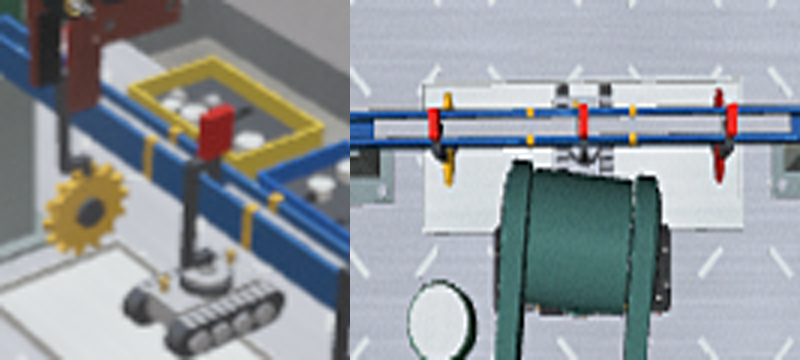

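Run:
```python
from h import *
print(arm.sign_off(), arm.get_obs()['t'])
```

```text
the job is handed in; nothing more can be done
the job is handed in; nothing more can be done
```

The tracked model is hung on the paint line and released. I handed the job in at about 19.7 s of the 67 s allowed, and no verdict was reported.

- **Finding the pocket:** I did not have to feel along for it. The depth image showed a dip in the bar at about y = 0.024 m. That agreed with the mid-point between the two hung sprockets.
- **Hanging:** The hook went over the near lip between the yellow bands and was lowered there at 10 mm/s or slower. It met no resistance at bar height and touched down at nose height 0.200 m. The net upward push at touchdown was about 8 N at the wrist.
- **Last checks:** The tab sits within 1 mm of the neighbouring hung tabs in height. The hanger is upright within about 0.04 rad, and its angle to the rail differs by about 0.01 rad.
- **Hand:** It is open and well clear of the line. It read no notable contact force as it backed away.
- **Less certain:** The two cameras disagreed by about 2 mm on x, so I aimed between them. I judged the model still from its shape in one picture about a second after release, not from a measured speed. I did not re-measure the bystanders, though the hand kept well clear of them.

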